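# Pop the battery hatch with its push-push latch

### The job

Two grey control boxes stand on the bench; the one with the wide hatch holds the batteries. With the fingertips, press that box's black latch key once, right in, and let it go so that the hatch pops up by itself; do not push or lift the hatch, but stay clear of the box and watch for two seconds that the hatch stays open. Leave the narrow-hatched box shut and its latch alone, and do not pick up or push about the other things.

Things in the scene. Friction and masses are not known exactly. Their poses are not given: they have to be found in the camera images.
- battery_box: Grey control box, 150 mm (its x) x 110 mm (its y) x 55 mm high, fixed to the table. Origin: centre of its underside; x points from the latch end (nearest the robot) to the hatch's hinge end, z up. Its flat deck is at z = 55 mm. The latch key is on the deck at x = -47 mm, the hatch lies behind it from x = -18 to +64 mm, nearly flush with the deck. This one has the wide hatch (86 mm wide), covering four cells.
- battery_latch_top (a point): Centre of the top face of the battery box's latch, a black ribbed rectangular key, 30 mm (box x) x 38 mm (box y), standing 8 mm above the deck at the start; 29 mm from the hatch's free edge. It moves straight up and down and this point moves with it.
- battery_latch (a joint): Latch key travel of the battery box in m, positive downward: 0 = held in (start), +0.006 = bottom stop, -0.008 = popped right out. It is a push-push latch: pushed in by at least 3.5 mm from the start (about 4 N) it lets go, and when the finger then lifts off the key rises to -0.008 and only then is the hatch freed. Pushed in less, it stays latched. It does not latch again.
- battery_hatch (a joint): Angle of the battery box's hatch in rad: 0 = shut, 1.4 = its stop, standing open. The hatch is a plain metal plate, 82 mm long and 86 mm wide, hinged on its far edge; freed, its spring swings it up to 1.4 within about a second and keeps it there.
- battery_hatch_edge (a point): Middle of the free (near) edge of the battery box's hatch, on its upper face; it swings up about the hinge, 83 mm farther along the box's x.
- fuse_box: Grey control box, 150 mm (its x) x 110 mm (its y) x 55 mm high, fixed to the table. Origin: centre of its underside; x points from the latch end (nearest the robot) to the hatch's hinge end, z up. Its flat deck is at z = 55 mm. The latch key is on the deck at x = -47 mm, the hatch lies behind it from x = -18 to +64 mm, nearly flush with the deck. This one has the narrow hatch (46 mm wide), covering two fuses; it is to stay shut.
- fuse_latch_top (a point): Centre of the top face of the fuse box's latch, a black ribbed rectangular key, 30 mm (box x) x 38 mm (box y), standing 8 mm above the deck at the start; 29 mm from the hatch's free edge. It moves straight up and down and this point moves with it.
- fuse_latch (a joint): Latch key travel of the fuse box in m, positive downward: 0 = held in (start), +0.006 = bottom stop, -0.008 = popped right out. It is a push-push latch: pushed in by at least 3.5 mm from the start (about 4 N) it lets go, and when the finger then lifts off the key rises to -0.008 and only then is the hatch freed. Pushed in less, it stays latched. It does not latch again.
- fuse_hatch (a joint): Angle of the fuse box's hatch in rad: 0 = shut, 1.4 = its stop, standing open. The hatch is a plain metal plate, 82 mm long and 46 mm wide, hinged on its far edge; freed, its spring swings it up to 1.4 within about a second and keeps it there.
- ink_pot: Loose small ink pot, 58 mm diameter, 64 mm high; origin at the centre of its underside. Bystander.
- timber_block: Loose timber block, 42 x 75 x 30 mm high; origin at the centre of its underside. Bystander.
- tan_tape: Loose roll of tan tape lying flat, 92 mm diameter, 24 mm high; origin at the centre of its underside. Bystander.

How it is judged:
By the outcome, as a careful person would: the job done as asked, in the order asked, and still so for the second after the job is handed in, with the robot touching nothing.
It also fails if it takes over 32 s, if anything falls off the work surface, if the arm or the gripper's body presses on something with over 40 N, if the wrist force passes 120 N, or if a joint passes its speed limit or range.

### The arm

A 6-joint arm with a two-finger parallel gripper is mounted at the origin on the work surface; the furniture and walls round the work are solid. World frame = base frame: x ahead of the robot, y to its left, z up, the work surface at z = 0. Lengths are in m, angles in rad, forces in N, time in s.
With the tool pointing down it reaches from about 0.35 to 0.775 m from the base axis. Payload 5.5 kg.
Tool frame: the origin (TCP) lies on the centre line of the jaws, within the pads' length; the fingertips stand 11 mm ahead of it and the grasp point (between the pads) lies 8 mm behind it (env.nose_length is the distance from the TCP to the fingertips, in m); x points along the fingers, z is the direction in which the jaws open and shut, and the axes are right-handed (so a half turn about x gives the same grasp; the last joint's range is limited). The gripper opens to 85 mm and grips with 20 to 120 N. Pads are 22 mm wide; open, the fingers measure 114 mm over their backs; the gripper's body (76 mm by 85 mm) begins 54 mm behind the grasp point. The pads swing forward as they close: fully open they stand 13 mm farther back than shut.
Start: joints at [-1.308, 0.313, 0.046, 1.304, 0, 1.431], TCP at [0.225, -0.529, 0.242] pointing down, gripper open.
Joint ranges: [-2.76, 2.76], [-0.86, 1.69], [-1.03, 1.26], [-2.2, 2.34], [-1.47, 1.5], [-3.14, 3.14]. Speed limits (rad/s): [2.57, 2.57, 3.14, 3.14, 3.14, 3.14].

### API

Orientations are given as a unit quaternion [w, x, y, z].
In Python, from workcell import env gives the robot as it stands. The module is installed in compiled form; this text tells all that it offers.
- The arm moves only by the tool step_arm, never from a script. Its argument "moves" is a list that holds one entry, the list of rows, each a list of 7 numbers: the turn, a rotation vector about the tool's x, y, z in rad, then the shift along the tool's x, y, z in m, then the opening, from 0 (shut) to 1 (fully open). In form: [[[rx, ry, rz, tx, ty, tz, grip], ...]]. A call has 1 to 12 rows; each row is the pose to reach, as a shift and turn from the pose measured when the call began, along the tool's axes at that moment; what a row does not reach only later rows make up. A row lasts 1/10 s, in which the tool goes at most 50 mm and 8.59 degrees, less where a joint would pass 70% of its speed; a pose out of reach is approached as far as the arm can. A call with a gripper value outside its range is refused whole. The fingers move at their own pace and stop on an object; "force" is the grip in N (left out, the last holds). Time passes only in rows, so rows that repeat a pose let the fingers close. It gives the time, the measured TCP pose, the force and the opening at its end, in the units of the state.
- env.get_state(): the state, without advancing time (a new reading comes with each control period).
- env.read_camera(name): name is "scene" or "top" or "wrist"; returns (picture, depth): 384x512x3 uint8, red, green, blue; 384x512 float32, m along the optical axis (not along the pixel's ray), 0 where there is no reading.
- env.get_calibration(name): a dict with "mtx" (3x3 intrinsics, pixels), "camera_from_world" (4x4, takes a point from world to camera coordinates); the wrist camera has in their place "T_tool_cam" (4x4, takes a point from camera to tool coordinates, whose origin is the TCP and whose axes are the tool frame's). Camera axes: x right, y down, z forward; pixel columns grow to the right and rows downward; lengths in m; the calibration is good to about 2 mm. The wrist camera is an equidistant fisheye: a pixel r from the principal point sees the ray r / f radians off the axis. A picture is of the moment at which its call begins: read the wrist's pose just before it. get_calibration takes no time and is no camera call.
- env.hand_in(): hands the job in, once; it reports no verdict.
Trained networks look in the newest picture that a camera, given by its name, has taken for a name from the list of things; names that differ only in an ending like _2 or _b are one class to them, and where a whole thing is asked for, a point or a joint stands for the part that bears it (a point fixed in the world has none). Each returns a list of dicts, best first, with "confidence" (0 to 1); they miss things now and then, are a little off and sometimes report something else, mostly with a low value. They report only what shows in the picture. A call takes as long as a camera call.
- env.boxes_of(camera, thing): "uv" ([column, row] in pixels, amid what is visible of it).
- env.silhouettes(camera, thing): "mask" (384x512 bool, what is visible of it) and "uv" ([column, row] in pixels, amid what is visible of it).
The state is a dict: "clock": time; "joint_pos": joint angles; "qvel": joint speeds; "tau": joint torques, N m; "tcp_pos": TCP position; "orientation": TCP orientation; "wrist_force": force on the tool from outside, world axes, zero at the start; "ft_torque": the same for the moment, N m; "finger_gap": finger opening in m.
Only numpy, scipy, OpenCV 4.12 (cv2) and the standard library are available. Lean on these libraries where they do the work, as an engineer would, in place of code of your own. Each camera call takes 0.05 s, during which the arm holds its last target.

## Working session

There is one attempt and no reset: what is moved stays moved. The work goes in short steps, Python scripts to look and compute and a tool call to move; the robot and the scene stay as the last step left them, time stands still between calls to the robot, and variables do not carry over. Pictures are saved under pics/ and viewed, and the job is handed in when it is done.

Besides the shell and the picture viewer there is one more tool, called as a command line: name --argument value ..., lists and objects as JSON in quotes. step_arm: Moves the arm, as the interface text tells. Its arguments: {"type":"object","properties":{"moves":{"type":"array","items":{"type":"array","items":{"type":"array","items":{"type":"number"}}}},"force":{"type":"number"}},"required":["moves"]}

```bash
mkdir -p pics; python3 - <<'E'
from workcell import env
import cv2,numpy as np
s=env.get_state();print({k:np.round(v,3) for k,v in s.items()})
for c in ["scene","top"]:
    im,d=env.read_camera(c);cv2.imwrite(f"pics/{c}1.png",im[:,:,::-1])
    K=env.get_calibration(c);T=np.linalg.inv(K["camera_from_world"]);M=K["mtx"]
    for t in ["battery_latch_top","battery_box","battery_hatch","fuse_latch_top","fuse_hatch","fuse_box"]:
        for r in env.silhouettes(c,t)[:3]:
            m=r["mask"]&(d>0);v,u=np.nonzero(m);z=d[m]
            P=np.c_[(u-M[0,2])/M[0,0]*z,(v-M[1,2])/M[1,1]*z,z]@T[:3,:3].T+T[:3,3]
            print(c,t,round(r["confidence"],2),np.round(r["uv"]),m.sum(),np.round(np.median(P,0),4) if len(P) else None, np.round(np.percentile(P,[2,98],axis=0),3).tolist() if len(P) else None)
E
```

```text
{'clock': np.float64(0.0), 'joint_pos': array([-1.308,  0.314,  0.045,  1.304, -0.   ,  1.431]), 'qvel': array([-0.001,  0.001, -0.001, -0.001, -0.001,  0.   ]), 'tau': array([ 2.0000e-03, -4.8062e+01,  2.9854e+01,  1.9000e-02, -0.0000e+00,
        0.0000e+00]), 'tcp_pos': array([ 0.225, -0.529,  0.241]), 'orientation': array([ 0.589,  0.39 ,  0.59 , -0.389]), 'wrist_force': array([0.191, 0.16 , 0.058]), 'ft_torque': array([0.028, 0.025, 0.008]), 'finger_gap': np.float64(0.085)}
scene battery_latch_top 0.72 [286. 250.] 164 [0.5341 0.051  0.0633] [[0.519, 0.031, 0.057], [0.548, 0.069, 0.067]]
scene battery_box 0.93 [273. 264.] 2839 [0.5831 0.0702 0.056 ] [[0.505, 0.005, 0.009], [0.655, 0.125, 0.064]]
scene battery_hatch 0.75 [264. 264.] 1124 [0.6028 0.0656 0.0575] [[0.56, 0.022, 0.053], [0.646, 0.108, 0.061]]
scene fuse_latch_top 0.48 [238. 174.] 121 [ 0.5658 -0.2086  0.0633] [[0.55, -0.228, 0.057], [0.58, -0.192, 0.068]]
scene fuse_latch_top 0.29 [244. 124.] 535 [ 0.4878 -0.3985  0.023 ] [[0.447, -0.447, 0.003], [0.53, -0.362, 0.028]]
scene fuse_hatch 0.9 [217. 175.] 404 [ 0.6319 -0.
[... 353 characters left out ...]
.499, -0.003, 0.002], [0.651, 0.118, 0.064]]
top battery_hatch 0.7 [159. 175.] 1417 [0.5994 0.0627 0.057 ] [[0.557, 0.022, 0.053], [0.643, 0.104, 0.061]]
top fuse_latch_top 0.53 [284. 183.] 243 [ 0.5622 -0.2126  0.0628] [[0.546, -0.232, 0.055], [0.579, -0.194, 0.067]]
top fuse_latch_top 0.31 [162. 187.] 3603 [0.5705 0.0555 0.0558] [[0.499, -0.002, 0.009], [0.65, 0.115, 0.064]]
top fuse_hatch 0.46 [161. 191.] 3497 [0.5714 0.0553 0.0559] [[0.5, -0.003, 0.021], [0.649, 0.114, 0.064]]
top fuse_hatch 0.27 [164. 203.] 236 [0.5291 0.0484 0.063 ] [[0.515, 0.031, 0.055], [0.545, 0.067, 0.067]]
top fuse_box 0.63 [290. 165.] 3369 [ 0.6005 -0.2224  0.0556] [[0.529, -0.283, 0.016], [0.68, -0.162, 0.064]]
```

View pics/scene1.png

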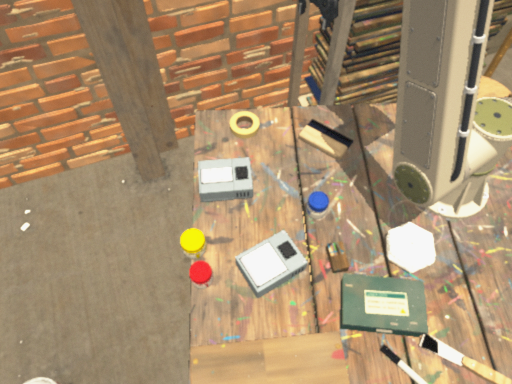

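View pics/top1.png

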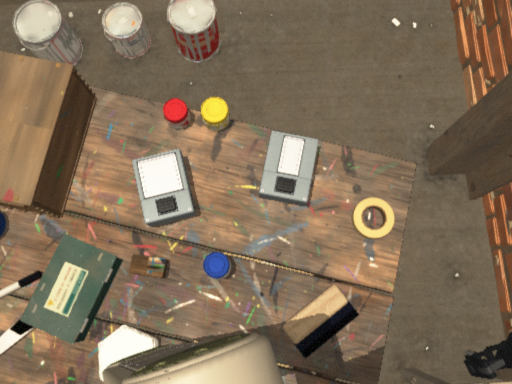

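The scene picture shows the wide-hatched battery box at about (270,264), with its latch at (286,248). The narrow-hatched fuse box is at about (225,180), with its latch at (242,172). The top view agrees: battery latch at (168,204), fuse latch at (286,185). The blue pot stands in front of and to the right of the battery box. I'm taking the battery latch as roughly (0.532, 0.050, 0.063).

```bash
cat > h.py <<'E'
from workcell import env
import numpy as np
from scipy.spatial.transform import Rotation as R
def pose():
    s=env.get_state();q=s["orientation"];return s,np.array(s["tcp_pos"]),R.from_quat([q[1],q[2],q[3],q[0]])
def delta(pt,yaw):
    s,p,r=pose()
    best=None
    for f in (1,-1):  # tool x down, tool z along +-box y
        x=np.array([0,0,-1.]);z=f*np.array([-np.sin(yaw),np.cos(yaw),0]);y=np.cross(z,x)
        t=R.from_matrix(np.c_[x,y,z]);rv=(r.inv()*t).as_rotvec()
        print(f,np.round(rv,3),np.round(r.inv().apply(np.array(pt)-p),4))
E
python3 - <<'E'
from h import *
import cv2
s,p,r=pose();print(np.round(r.as_matrix(),3),env.nose_length);K=env.get_calibration("wrist");print(K)
im,d=env.read_camera("top");K=env.get_calibration("top");T=np.linalg.inv(K["camera_from_world"]);M=K["mtx"]
for t in ["battery_hatch","battery_box"]:
    m=env.silhouettes("top",t)[0]["mask"]&(d>0);v,u=np.nonzero(m);z=d[m]
    P=np.c_[(u-M[0,2])/M[0,0]*z,(v-M[1,2])/M[1,1]*z,z]@T[:3,:3].T+T[:3,3]
    P=P[P[:,2]>.05]
    print(t,cv2.minAreaRect((P[:,:2]*1000).astype(np.float32)))
delta([.53,.049,.18],.2)
E
```

```text
[[ 0.     0.92   0.392]
 [-0.     0.392 -0.92 ]
 [-1.    -0.     0.   ]] 0.011
{'mtx': array([[297.31863964,   0.        , 255.57884671],
       [  0.        , 297.31863964, 192.71742809],
       [  0.        ,   0.        ,   1.        ]]), 'T_tool_cam': array([[ 1.19649150e-03, -2.63968657e-01,  9.64530516e-01,
        -1.32591355e-01],
       [ 9.44360072e-04, -9.64530478e-01, -2.63969818e-01,
         6.65530837e-02],
       [ 9.99998838e-01,  1.22670175e-03, -9.04771060e-04,
         5.19088021e-04],
       [ 0.00000000e+00,  0.00000000e+00,  0.00000000e+00,
         1.00000000e+00]])}
battery_hatch ((601.3218383789062, 63.42396545410156), (88.86189270019531, 85.03166961669922), 10.020955085754395)
battery_box ((577.1478271484375, 58.72077941894531), (150.5081024169922, 110.65349578857422), 11.586442947387695)
1 [-2.939 -0.     0.   ] [ 0.0623  0.5068 -0.4124]
-1 [0.203 0.    0.   ] [ 0.0623  0.5068 -0.4124]
```

step_arm --moves '[[[0,0,0,0,0.04,-0.032,0],[0.05,0,0,0,0.08,-0.064,0],[0.1,0,0,0,0.115,-0.095,0],[0.15,0,0,0,0.15,-0.125,0],[0.2,0,0,0,0.19,-0.155,0],[0.203,0,0,0,0.225,-0.185,0],[0.203,0,0,0,0.265,-0.215,0],[0.203,0,0,0,0.3,-0.245,0],[0.203,0,0,0,0.34,-0.275,0],[0.203,0,0,0,0.38,-0.305,0],[0.203,0,0,0,0.415,-0.335,0],[0.203,0,0,0,0.45,-0.365,0]]]'

```text
clock: 2.05
tcp_pos: [0.497, -0.0148, 0.2426]
orientation: [0.548, 0.448, 0.547, -0.447]
wrist_force: [0.2, -0.6, -0.2]
finger_gap: -0.0002
```

```bash
python3 - <<'E'
from h import *
s,p,r=pose();print(s["clock"],p,s["wrist_force"],s["finger_gap"]);delta([.531,.0493,.14],.202)
E
```

```text
2.05 [ 0.49702794 -0.01484928  0.24257271] [ 0.24550585 -0.64693739 -0.22718568] -0.00015060196657083042
1 [ 3.14e+00 -1.00e-03 -1.00e-03] [ 0.1026  0.046  -0.0562]
-1 [-0.002  0.001 -0.001] [ 0.1026  0.046  -0.0562]
```

step_arm --moves '[[[0,0,0,0.03,0.02,-0.025,0],[0,0,0,0.06,0.04,-0.045,0],[0,0,0,0.09,0.046,-0.056,0],[0,0,0,0.103,0.046,-0.056,0],[0,0,0,0.103,0.046,-0.056,0],[0,0,0,0.103,0.046,-0.056,0]]]'

```text
clock: 2.65
tcp_pos: [0.5311, 0.0491, 0.1399]
orientation: [0.548, 0.448, 0.547, -0.448]
wrist_force: [0.3, -0.5, -0.0]
finger_gap: 0.0002
```

```bash
python3 - <<'E'
from h import *
import cv2
s,p,r=pose();print(s["clock"],p,s["wrist_force"]);delta([.531,.0493,.085],.202)
im,d=env.read_camera("wrist");cv2.imwrite("pics/w1.png",im[:,:,::-1])
K=env.get_calibration("wrist");M=K["mtx"];T=K["T_tool_cam"]
for t in ["battery_latch_top","battery_hatch"]:
  for q in env.silhouettes("wrist",t)[:2]:
    m=q["mask"]&(d>0);v,u=np.nonzero(m);z=d[m]
    a=np.c_[u-M[0,2],v-M[1,2]]/M[0,0];rr=np.hypot(*a.T);k=np.tan(rr)/np.maximum(rr,1e-9)
    P=np.c_[a*k[:,None]*z[:,None],z];P=P@T[:3,:3].T+T[:3,3];W=r.apply(P)+p
    print(t,q["confidence"],np.round(q["uv"]),m.sum(),np.round(np.median(W,0),4),np.round(np.percentile(W,[2,98],axis=0),3).tolist())
im,d=env.read_camera("scene");cv2.imwrite("pics/s2.png",im[:,:,::-1])
E
```

```text
2.65 [0.53110154 0.04908241 0.13990483] [ 0.33314388 -0.53686278 -0.03191345]
1 [ 3.14e+00 -1.00e-03 -1.00e-03] [ 0.0549 -0.0001 -0.0003]
-1 [-0.002  0.001 -0.001] [ 0.0549 -0.0001 -0.0003]
battery_latch_top 0.73 [254. 201.] 2018 [0.5337 0.0508 0.0639] [[0.517, 0.032, 0.057], [0.548, 0.069, 0.065]]
battery_latch_top 0.69 [490. 183.] 6696 [ 0.5926 -0.1742  0.0481] [[0.537, -0.224, 0.009], [0.685, -0.153, 0.064]]
battery_hatch 0.82 [255. 106.] 13578 [0.6015 0.0645 0.0578] [[0.559, 0.022, 0.056], [0.644, 0.107, 0.059]]
```

View pics/w1.png

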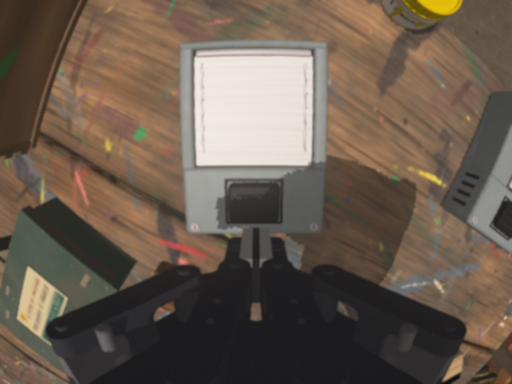

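The wrist view shows the key centred at about (254,201), directly under the closed fingertips, with the wide hatch behind it. I'll shift 1.5 mm forward and go down.

step_arm --moves '[[[0,0,0,0.025,0.0015,0,0],[0,0,0,0.045,0.0015,0,0],[0,0,0,0.056,0.0015,0,0],[0,0,0,0.062,0.0015,0,0],[0,0,0,0.062,0.0015,0,0]]]'

```text
clock: 3.35
tcp_pos: [0.5334, 0.0488, 0.0788]
orientation: [0.548, 0.448, 0.546, -0.447]
wrist_force: [0.8, -0.3, 0.3]
finger_gap: 0.0004
```

step_arm --moves '[[[0,0,0,0.004,0,0,0],[0,0,0,0.006,0,0,0],[0,0,0,0.008,0,0,0],[0,0,0,0.009,0,0,0],[0,0,0,0.01,0,0,0],[0,0,0,0.01,0,0,0]]]'

```text
clock: 3.95
tcp_pos: [0.5342, 0.0487, 0.0693]
orientation: [0.549, 0.449, 0.546, -0.447]
wrist_force: [0.8, -0.4, 3.5]
finger_gap: 0.0001
```

step_arm --moves '[[[0,0,0,0.001,0,0,0],[0,0,0,0.002,0,0,0],[0,0,0,0.003,0,0,0],[0,0,0,0.003,0,0,0]]]'

```text
clock: 4.35
tcp_pos: [0.5342, 0.0487, 0.0679]
orientation: [0.549, 0.449, 0.546, -0.447]
wrist_force: [-4.2, -0.7, 13.9]
finger_gap: -0.0
```

The force has jumped to 14 N with the tip at 56.9 mm, so the key is at its bottom stop. I'll lift straight off.

step_arm --moves '[[[0,0,0,-0.015,0,0,0],[0,0,0,-0.05,0,0,0],[0,0,0,-0.09,-0.01,0,0],[0,0,0,-0.13,-0.03,0,0],[0,0,0,-0.17,-0.06,0,0],[0,0,0,-0.19,-0.09,0,0],[0,0,0,-0.19,-0.12,0,0],[0,0,0,-0.19,-0.12,0,0],[0,0,0,-0.19,-0.12,0,0]]]'

```text
clock: 5.25
tcp_pos: [0.4153, 0.0251, 0.2572]
orientation: [0.549, 0.449, 0.545, -0.447]
wrist_force: [0.8, 0.2, 0.6]
finger_gap: 0.0002
```

```bash
cat > look.py <<'E'
from h import *
import cv2,sys
s,p,r=pose();print(s["clock"],p,s["wrist_force"])
a,_=env.read_camera("scene");b,_=env.read_camera("wrist");cv2.imwrite(sys.argv[1],cv2.resize(np.vstack([a,b]),(450,600) if 0 else (400,600))[:,:,::-1])
E
python3 look.py pics/a1.png
```

```text
5.25 [0.41532406 0.02514805 0.25722399] [0.82529212 0.23132302 0.57443528]
```

View pics/a1.png

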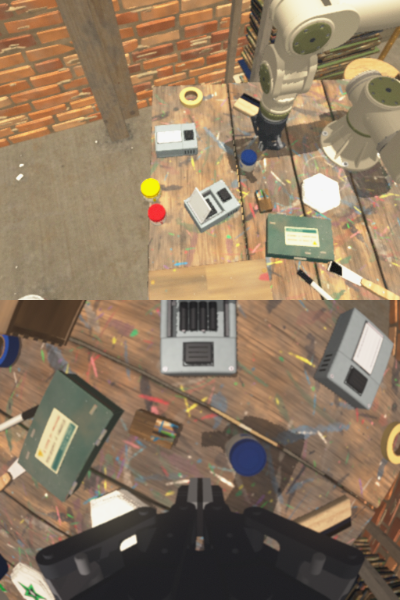

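The hatch on the battery box is up: the scene half of the picture shows it at about (207,203), and the cells show in the wrist half at about (200,318). The fuse box is still shut. Next I'll watch for two seconds from clear of the box.

step_arm --moves '[[[0,0,0,0,0,0,0],[0,0,0,0,0,0,0],[0,0,0,0,0,0,0],[0,0,0,0,0,0,0],[0,0,0,0,0,0,0],[0,0,0,0,0,0,0],[0,0,0,0,0,0,0],[0,0,0,0,0,0,0],[0,0,0,0,0,0,0],[0,0,0,0,0,0,0],[0,0,0,0,0,0,0],[0,0,0,0,0,0,0]]]'

```text
clock: 6.55
tcp_pos: [0.4161, 0.0252, 0.2569]
orientation: [0.549, 0.449, 0.546, -0.447]
wrist_force: [-0.7, 0.4, 0.2]
finger_gap: 0.0003
```

step_arm --moves '[[[0,0,0,0,0,0,0],[0,0,0,0,0,0,0],[0,0,0,0,0,0,0],[0,0,0,0,0,0,0],[0,0,0,0,0,0,0],[0,0,0,0,0,0,0],[0,0,0,0,0,0,0],[0,0,0,0,0,0,0],[0,0,0,0,0,0,0],[0,0,0,0,0,0,0],[0,0,0,0,0,0,0],[0,0,0,0,0,0,0]]]'

```text
clock: 7.75
tcp_pos: [0.4161, 0.0252, 0.2569]
orientation: [0.549, 0.449, 0.546, -0.447]
wrist_force: [-0.2, -0.6, 0.2]
finger_gap: -0.0003
```

```bash
python3 look.py pics/a2.png; python3 - <<'E'
from h import *
for c in ["scene","top"]:
    im,d=env.read_camera(c);K=env.get_calibration(c);T=np.linalg.inv(K["camera_from_world"]);M=K["mtx"]
    for t in ["battery_hatch","battery_latch_top","fuse_hatch","fuse_latch_top"]:
        for r in env.silhouettes(c,t)[:1]:
            m=r["mask"]&(d>0);v,u=np.nonzero(m);z=d[m]
            P=np.c_[(u-M[0,2])/M[0,0]*z,(v-M[1,2])/M[1,1]*z,z]@T[:3,:3].T+T[:3,3]
            print(c,t,round(r["confidence"],2),np.round(np.percentile(P,[3,50,97],axis=0),3).tolist())
E
```

```text
7.75 [0.41610363 0.02518507 0.25687249] [-0.2274681  -0.59893995  0.23045148]
scene battery_hatch 0.59 [[0.622, 0.034, 0.056], [0.635, 0.075, 0.099], [0.648, 0.113, 0.137]]
scene battery_latch_top 0.66 [[0.518, 0.032, 0.058], [0.535, 0.053, 0.071], [0.549, 0.07, 0.075]]
scene fuse_hatch 0.72 [[0.596, -0.251, 0.053], [0.633, -0.227, 0.058], [0.67, -0.204, 0.061]]
scene fuse_latch_top 0.68 [[0.551, -0.227, 0.058], [0.564, -0.208, 0.063], [0.579, -0.192, 0.068]]
top battery_hatch 0.8 [[0.62, 0.03, 0.027], [0.631, 0.068, 0.099], [0.649, 0.107, 0.138]]
top battery_latch_top 0.52 [[0.516, 0.03, 0.055], [0.53, 0.047, 0.071], [0.545, 0.066, 0.075]]
top fuse_hatch 0.63 [[0.591, -0.255, 0.053], [0.63, -0.23, 0.057], [0.67, -0.205, 0.061]]
top fuse_latch_top 0.6 [[0.547, -0.228, 0.06], [0.561, -0.212, 0.063], [0.574, -0.195, 0.066]]
```

View pics/a2.png

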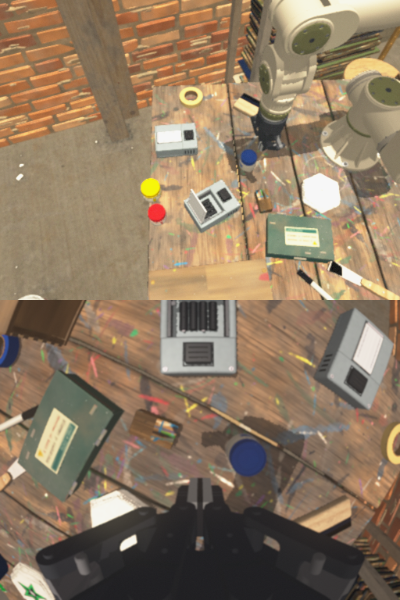

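The hatch stands fully open at about (203,205), with its top edge at z ≈ 0.137 m. The key is right out at 0.071 m. The fuse box is shut with its latch unmoved at 0.063 m, and the robot is clear.

```bash
python3 -c "
from workcell import env
print(env.hand_in())"
```

```text
the job is handed in; nothing more can be done
None
```

The battery box's hatch popped open by itself after one press on its latch key, and I handed the job in at about 8 s.

- **Press:** I used the closed fingertips and pushed the key to its bottom stop. The fingertips ended at z ≈ 57 mm, with about 14 N on the wrist at the last reading. I then lifted straight off and moved back toward the robot.
- **Watch:** I held still, clear of the box, for over two seconds. At the end the hatch was still open with its top edge at z ≈ 0.137 m, and the key was right out at z ≈ 0.071 m. The scene and top cameras agreed to within a few millimetres.
- **Fuse box:** its hatch is shut (z ≈ 0.057 m) and its latch has not moved (z ≈ 0.063 m).
- **Other things:** the robot did not go near the other items, and they look unmoved in the last picture. I did not measure their positions.

No check failed. The networks gave a few wrong extra matches in the early pictures, mostly at low confidence but one in the wrist view at 0.69. I left them out after comparing them with the pictures.

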